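# Set up the trophy engraver and start it

## Robot

A 6-joint arm with a two-finger parallel gripper is mounted at the origin on the work surface. World frame = base frame: x ahead of the robot, y to its left, z up, the work surface at z = 0. Lengths are in mm, angles in rad, forces in N, time in s.
With the tool pointing down it reaches from about 400 to 925 mm from the base axis. Payload 12.5 kg.
Tool frame: the origin (TCP) lies on the mounting face of the last link; the fingertips stand 190 mm ahead of it and the grasp point (between the pads) lies 171 mm ahead of it; z points along the fingers, y is the line along which they close (so a half turn about z gives the same grasp; the last joint's range is limited). The gripper opens to 95 mm and grips with 3 to 60 N. Pads are 20 mm wide; open, the fingers measure 119 mm over their backs; the gripper's body (75 mm by 180 mm) begins 59 mm behind the grasp point.
Start: joints at [-1.224, 0.491, 1.559, -0, 1.092, -0.106], TCP at [273.447, -562.007, 404.761] pointing down, gripper open.
Joint ranges: [-3.1, 3.1], [-0.84, 2.19], [0.05, 2.79], [-1.13, 4.28], [0.06, 2.93], [-2.69, 2.69]. Speed limits (rad/s): [2.22, 2.22, 2.79, 3.14, 3.14, 3.14].

## Interface

Orientations are given as [roll, pitch, yaw] about the fixed x, y, z axes, in that order (R = Rz(yaw) Ry(pitch) Rx(roll)).
In Python, from cell import env gives the robot as it stands.
- The arm moves only by the tool carry_out, never from a script. Its argument "series" is a list of rows, each a list of 5 numbers: the shift along the tool's x, y, z in m, then the turn about the tool's z in degrees, then the opening, from 0 (shut) to 1 (fully open). A call has 1 to 20 rows; each row is the pose to reach, as a shift and turn from the pose commanded when the call began, along the tool's axes at that moment; what a row does not reach only later rows make up. A row lasts 1/8 s, in which the tool goes at most 62.5 mm and 10.7 degrees, less where a joint would pass 70% of its speed; a pose out of reach is approached as far as the arm can. A call with a gripper value outside its range is refused whole. The fingers move at their own pace and stop on an object; the grip force is fixed at half the most. Time passes only in rows, so rows that repeat a pose let the fingers close. It gives the time, the measured TCP pose, the force, the opening and the grip force at its end, in the units of the state.
- env.state(): the state, without advancing time (a new reading comes with each control period).
- env.read_camera(name): name is "scene" or "top" or "wrist"; returns (picture, depth): 384x512x3 uint8, red, green, blue; 384x512 float32, mm along the optical axis (not along the pixel's ray), 0 where there is no reading.
- env.get_calibration(name): a dict with "intrinsics" (3x3 intrinsics, pixels), "cam_to_world" (4x4, takes a point from camera to world coordinates); the wrist camera has in their place "T_tool_cam" (4x4, takes a point from camera to tool coordinates, whose origin is the TCP and whose axes are the flange's). Camera axes: x right, y up, looking along -z (the intrinsics and any distortion apply to the point x, -y, -z); pixel columns grow to the right and rows downward; lengths in mm; the calibration is good to about 2 mm. A picture is of the moment at which its call begins: read the wrist's pose just before it. get_calibration takes no time and is no camera call.
- env.job_done(): hands the job in; it is judged then, once.
The state is a dict: "t": time; "joints": joint angles; "qvel": joint speeds; "tau": joint torques, N m; "eef_pos": TCP position; "tcp_rot": TCP orientation; "ft_force": force on the tool from outside, world axes, zero at the start; "moment": the same for the moment, N m; "opening": opening from 0.0 (shut) to 1.0 (fully open); "grip_force": force on a finger pad.
Only numpy, scipy, OpenCV 4.12 (cv2) and the standard library are available. Lean on these libraries where they do the work, as an engineer would, in place of code of your own. Each camera call takes 0.05 s, during which the arm holds its last target. There are 200 camera calls.

## Task

Get the engraver ready and start it: lay the wooden name bar gently on the engraver's bed, brass side up and inside the blue outline, and turn the black dial on the sloping control box until its white pointer stands at the yellow clip. Only when both are right, press the green start button fully in and let it go; do not shift the clip or disturb the trophy, the tub and the reel.

Things in the scene. Friction and masses are not known exactly. Their poses are not given: they have to be found in the camera images.
- bar_center (a point): Centre of the loose name bar, half-way up: dark wooden block 160 x 50 x 30 mm with a 2 mm brass plate (120 x 34 mm) on top, 32 mm high in all, about 0.2 kg. x lies along its length, y across its 50 mm width, z up. It starts lying flat on the table.
- bar: The same name bar; this origin is the centre of its underside, 16 mm below the centre.
- bed_mark (a point): Centre of the blue outline on the fixed engraver's bed, on the bed surface, 53 mm above the table; z up. Inside the outline: 180 mm along y, 70 mm along x, so the bar lies with its length along y, either way round, its centre 16 mm above this point. Behind the bed rises a column with the parked head: 55 mm wide, centred in y, nearest face 90 mm away along +x, up to 212 mm above the table.
- dial_center (a point): On the dial's axis at the height to grip, 32 mm above the fixed sloping panel. The frame is the panel's and does not turn: z out of the panel (32 degrees from vertical, towards the robot), x up the slope, y left. Grip: upright black bar 64 x 16 mm, 34 mm high, its top 46 mm above the panel, on a disc of 72 mm diameter (top 12 mm above the panel). The start button lies 130 mm away along -y.
- dial (a joint): Angle of the dial, rad, 0 to 4.71, growing clockwise as seen facing the panel; the clip always lies clockwise of the start. In the panel's frame the grip bar with its white pointer points at the angle 2.356 - dial, counterclockwise from x (0: down-left; 2.356: straight up the slope). Light friction (0.06 N m); it stays where it is left.
- clip (a joint): Angle of the yellow clip (10 mm wide, 14 mm long, 4 mm high) on the white scale ring (116 mm diameter, top 6 mm above the panel), same zero and sense as the dial: the dial is set when both values agree. Not to be shifted.
- dial_pointer (a point): Tip of the dial's white pointer, 46 mm from the axis; it turns with the dial.
- clip_mark (a point): Inner end of the yellow clip at its middle, 46 mm from the axis, at the same height as the pointer's tip.
- start_top (a point): Centre of the top of the round green start button (36 mm diameter), on the same panel; its top is 25 mm above the panel. It is pressed 6 mm into the panel along -z of this frame; it springs back.
- start (a joint): Travel of the start button, m: 0 out, 0.006 fully in. Starts at 1.5 N, 5 N when fully in.
- trophy: Bystander: brass cup on a black 70 mm square base, 185 mm high, loose; origin at the centre of its underside.
- tub: Bystander: grey open tub 110 x 150 x 60 mm with steel pins, loose; origin at the centre of its underside.
- reel: Bystander: red reel of 110 mm diameter, 50 mm high, lying flat, loose; origin at the centre of its underside.
Not all that is in view belongs to the job. Of the things shaped like the bar, the dark wooden one is meant.

How it is judged (in metres and radians):
On the way, in this order (a step that is already met when the one before it is completed fails the run):
1. the bar lies inside the outline, let go, and the dial stands at the clip (x of bar_center in the frame of bed_mark between -0.01 and 0.01 m and y of bar_center in the frame of bed_mark between -0.01 and 0.01 m and z of bar_center in the frame of bed_mark between -0.02 and 0.02 m and angle between the x axis of bar_center and the y axis of bed_mark, either way round below 0.13 rad and angle between bar_center's own z axis and vertical below 0.08 rad and distance between dial_pointer and clip_mark below 0.005 m and contact force between the fingers and bar below 0.1 N), for 0.2 s.
2. the start button is pressed in (value of joint start above 0.0045 m and x of bar_center in the frame of bed_mark between -0.01 and 0.01 m and y of bar_center in the frame of bed_mark between -0.01 and 0.01 m and z of bar_center in the frame of bed_mark between -0.02 and 0.02 m and angle between the x axis of bar_center and the y axis of bed_mark, either way round below 0.13 rad and angle between bar_center's own z axis and vertical below 0.08 rad and distance between dial_pointer and clip_mark below 0.005 m), for 0.05 s.
At the end, for the whole second after the job is handed in: The bar lies at rest on the bed, brass up, centre within 10 mm of the outline's in x and y, length within 0.13 rad of its; the pointer tip is still and within 5 mm (6 degrees) of the clip; the start button was then pressed 4.5 mm or more and is out again (under 1.5 mm) (x of bar_center in the frame of bed_mark between -0.01 and 0.01 m and y of bar_center in the frame of bed_mark between -0.01 and 0.01 m and z of bar_center in the frame of bed_mark between -0.02 and 0.02 m and angle between the x axis of bar_center and the y axis of bed_mark, either way round below 0.13 rad and angle between bar_center's own z axis and vertical below 0.08 rad and distance between dial_pointer and clip_mark below 0.005 m and value of joint start below 0.0015 m and linear speed of bar below 0.02 m/s and velocity of joint dial between -0.05 and 0.05 rad/s); the robot touches nothing.
It fails at once if the start button pressed before the bar and the dial are right (value of joint start above 0.003 m and not (x of bar_center in the frame of bed_mark between -0.01 and 0.01 m and y of bar_center in the frame of bed_mark between -0.01 and 0.01 m and z of bar_center in the frame of bed_mark between -0.02 and 0.02 m and angle between the x axis of bar_center and the y axis of bed_mark, either way round below 0.13 rad and angle between bar_center's own z axis and vertical below 0.08 rad and distance between dial_pointer and clip_mark below 0.005 m)).
It fails at once if the clip shifted by more than 4 mm (distance of clip_mark from where it was at the start of the episode above 0.004 m).
It fails at once if the bar dropped from more than about 25 mm or thrown (contact force between the fingers and bar below 0.05 N and linear speed of bar above 0.7 m/s).
It fails at once if the trophy, tub or reel shifted by more than 30 mm or tipped (distance of any of trophy, tub, reel from where it was at the start of the episode above 0.03 m or angle between any of trophy, tub, reel's own z axis and vertical above 0.3 rad).
It also fails if it takes over 72 s, if anything falls off the work surface, if the arm or the gripper's body presses on something with over 40 N, if the wrist force passes 120 N, or if a joint passes its speed limit or range.

## Working session

There is one attempt and no reset: what is moved stays moved. The work goes in short steps, Python scripts to look and compute and a tool call to move; the robot and the scene stay as the last step left them, time stands still between calls to the robot, and variables do not carry over. Pictures are saved under pics/ and viewed, at most 10 in all, crops included, and the job is handed in when it is done.

Besides the shell and the picture viewer there is one more tool, called after "Request:" as name([rows], argument=value, ...), one row to a line, values as JSON. carry_out: Moves the arm, as the interface text tells. Its arguments: {"type":"object","properties":{"series":{"type":"array","items":{"type":"array","items":{"type":"number"}}}},"required":["series"]}

```bash
mkdir -p pics; ls; cat > h.py <<'E'
import numpy as np, cv2
from scipy.spatial.transform import Rotation as R
from cell import env
def look(n):
    s=env.state(); im,d=env.read_camera(n); c=env.get_calibration(n)
    if n=="wrist":
        T=np.eye(4); T[:3,:3]=R.from_euler('xyz',s['tcp_rot']).as_matrix(); T[:3,3]=s['eef_pos']
        M=T@np.array(c['T_tool_cam'])
    else: M=np.array(c['cam_to_world'])
    return im,d,np.array(c['intrinsics']),M,c
def cloud(d,K,M):
    v,u=np.mgrid[:d.shape[0],:d.shape[1]]
    P=np.stack([(u-K[0,2])/K[0,0]*d,-(v-K[1,2])/K[1,1]*d,-d],-1)
    return P@M[:3,:3].T+M[:3,3]
def save(n,im): cv2.imwrite('pics/'+n+'.png',im[:,:,::-1])
E
python3 - <<'E'
from h import *
for n in ("scene","top"):
    im,d,K,M,c=look(n); save(n,cv2.resize(im,(768,576))); np.savez(n,im=im,d=d,K=K,M=M)
    print(n,c.keys(),M[:3,3],K)
s=env.state();print(s['eef_pos'],s['tcp_rot'],s['t']);print(env.get_calibration('wrist'))
E
```

```text
pics
scene dict_keys(['intrinsics', 'cam_to_world']) [1003.24960465 -676.60070285  671.83700859] [[352.17741978   0.         256.58111832]
 [  0.         352.17741978 191.87977696]
 [  0.           0.           1.        ]]
top dict_keys(['intrinsics', 'cam_to_world']) [ 377.5846915   -19.49561221 1338.42939086] [[368.1631799    0.         257.07798706]
 [  0.         368.1631799  195.52752167]
 [  0.           0.           1.        ]]
[ 273.44068831 -561.98020637  404.22075426] [-3.14062079e+00 -1.22423868e-04  4.52757439e-01] 0.1
{'intrinsics': array([[313.11112519,   0.        , 262.04540441],
       [  0.        , 313.11112519, 187.61726161],
       [  0.        ,   0.        ,   1.        ]]), 'T_tool_cam': array([[-5.39867661e-04,  9.72194535e-01,  2.34174069e-01,
         6.53171370e+01],
       [ 9.99998301e-01,  9.37565098e-04, -1.58697726e-03,
        -9.44985682e-01],
       [-1.76240405e-03,  2.34172814e-01, -9.72193390e-01,
         2.10510073e+01],
       [ 0.00000000e+00,  0.00000000e+00,  0.00000000e+00,
         1.00000000e+00]])}
```

View pics/scene.png

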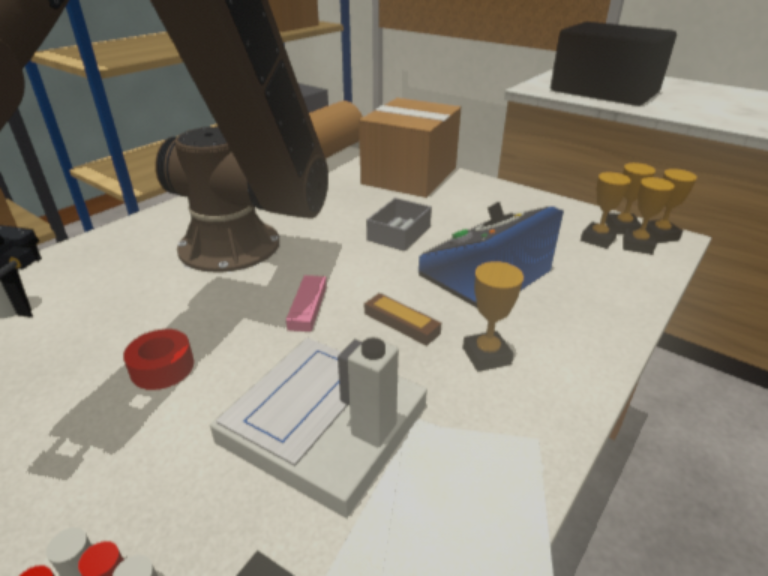

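View pics/top.png

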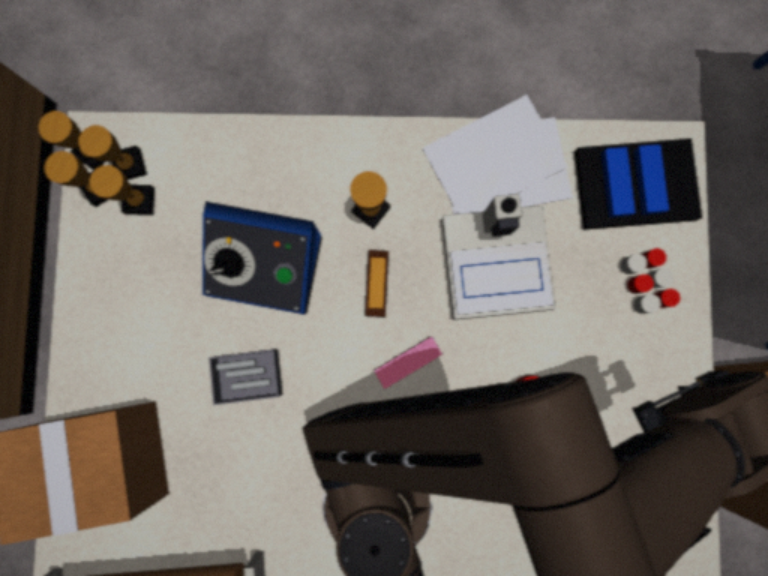

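The scene view shows the dark bar with its brass plate near (402,317), the bed with the blue outline near (300,395), and the blue control box near (490,245). In the top view the bar is at (376,283), the outline centre at (502,278), the dial at (229,262) with its pointer down-left, the clip at (228,241), and the button at (285,274).

```bash
cat >> h.py <<'E'
def rect(mask,P,z=None):
    pts=P[mask]; c,(w,h),a=cv2.minAreaRect(pts[:,:2].astype(np.float32)); return np.round(c,1),np.round((w,h),1),round(a,2),np.round(np.median(pts[:,2]),1)
E
python3 - <<'E'
from h import *
f=np.load('top.npz');im,d,K,M=[f[k] for k in('im','d','K','M')]
P=cloud(d,K,M); hsv=cv2.cvtColor(im,cv2.COLOR_RGB2HSV)
def box(x0,y0,x1,y1):
    m=np.zeros(d.shape,bool); m[int(y0/1.5):int(y1/1.5),int(x0/1.5):int(x1/1.5)]=1; return m&(d>0)
print('bar',rect(box(355,240,400,325)&(P[...,2]>20),P))
bl=box(445,245,555,312)&(hsv[...,0]>100)&(hsv[...,0]<125)&(hsv[...,1]>90)
print('outline',bl.sum(),rect(bl,P))
print('bed',rect(box(430,200,570,325)&(P[...,2]>40)&(P[...,2]<60),P))
print('column',rect(box(470,180,535,245)&(P[...,2]>100),P))
# panel plane
m=box(255,225,300,300)&(hsv[...,2]<90); m=m
q=P[box(212,290,290,298)|box(260,225,270,300)]
c=q.mean(0);n=np.linalg.svd(q-c)[2][2];n*=np.sign(n[2]);r=(q-c)@n
k=abs(r)<4;c=q[k].mean(0);n=np.linalg.svd(q[k]-c)[2][2];n*=np.sign(n[2])
print('panel',c,n,np.degrees(np.arccos(n[2])),np.std((q[k]-c)@n))
g=box(265,255,305,295)&(hsv[...,0]>45)&(hsv[...,0]<90)&(hsv[...,1]>120)
print('green',P[g].mean(0),((P[g]-c)@n).mean(),g.sum())
w=box(200,230,260,290)&(hsv[...,1]<60)&(hsv[...,2]>150)
print('ring',rect(w,P)); 
for nme,b in(('tub',(205,345,290,405)),('trophy',(340,165,395,230))):
    print(nme,rect(box(*b)&(P[...,2]>15),P))
rr=hsv; m=box(480,370,560,400)
f=np.load('scene.npz');im,d,K,M=[f[k] for k in('im','d','K','M')]
P=cloud(d,K,M);hsv=cv2.cvtColor(im,cv2.COLOR_RGB2HSV)
m=box(110,310,210,400)&(hsv[...,1]>150)
print('reel',rect(m,P))
E
```

```text
bar (array([526.1,   9.4]), array([ 50. , 159.8]), 88.23, np.float64(32.0))
outline 1 (array([ 516.9, -376.5]), array([0., 0.]), 0.0, np.float64(50.8))
bed (array([ 579.7, -278.1]), array([250.3, 240.5]), 6.85, np.float64(51.6))
column (array([ 663.3, -267. ]), array([71. , 56.2]), 7.29, np.float64(194.1))
panel [531.27941556 279.813754    96.43833293] [-0.52302001  0.08455379  0.84811598] 31.992659086084007 1.8566558158515591
green [527.18305147 213.89742985 125.70638911] 21.39171144351487 84
ring (array([583.2, 370.6]), array([146.4, 155.1]), 3.04, np.float64(79.6))
tub (array([299. , 310.4]), array([110., 152.]), 8.12, np.float64(25.8))
trophy (array([709.3,  28.7]), array([80.2, 78.3]), 46.52, np.float64(184.1))
reel (array([ 261.6, -362.7]), array([103.8, 103.6]), 10.6, np.float64(48.9))
```

Request:
carry_out([
  [0.368,-0.134,-0.046,27.7,1],
  [0.368,-0.134,-0.046,27.7,1],
  [0.368,-0.134,-0.046,27.7,1],
  [0.368,-0.134,-0.046,27.7,1],
  [0.368,-0.134,-0.046,27.7,1],
  [0.368,-0.134,-0.046,27.7,1],
  [0.368,-0.134,-0.046,27.7,1],
  [0.368,-0.134,-0.046,27.7,1],
  [0.368,-0.134,-0.046,27.7,1],
  [0.368,-0.134,-0.046,27.7,1],
])

```text
t: 1.35
eef_pos: [544.9, -281.7, 450.6]
tcp_rot: [-3.142, 0.0, -0.033]
ft_force: [-0.5, 0.1, 0.1]
opening: 0.999
grip_force: 0.0
```

```bash
python3 - <<'E'
from h import *
im,d,K,M,c=look("wrist"); save('w1',cv2.resize(im,(768,576))); np.savez('w1',im=im,d=d,K=K,M=M)
P=cloud(d,K,M); hsv=cv2.cvtColor(im,cv2.COLOR_RGB2HSV)
bl=(hsv[...,0]>100)&(hsv[...,0]<125)&(hsv[...,1]>70)&(abs(P[...,2]-53)<8)&(d>0)
print(bl.sum(),rect(bl,P))
print('col',rect((d>0)&(P[...,2]>100)&(P[...,0]>600),P))
E
```

```text
1935 (array([ 582.2, -382.9]), array([128.4, 423.9]), 23.68, np.float64(52.7))
col (array([ 657.5, -266.7]), array([60.9, 55.1]), 6.79, np.float64(198.5))
```

View pics/w1.png

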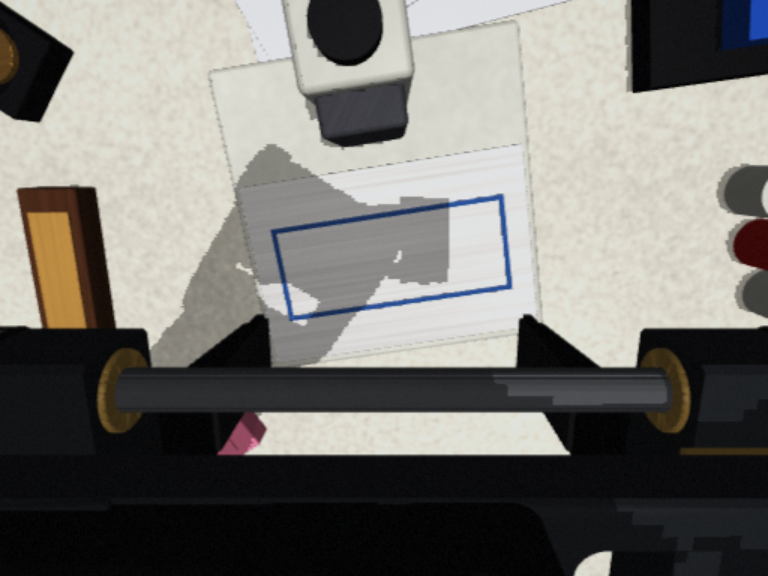

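The wrist picture shows the blue outline with corners at (273,231), (501,196), (511,288) and (291,319), the dark head on the column above it at (362,110), and the gripper body across the bottom.

```bash
cat >> h.py <<'E'
def onplane(uv,K,M,n=(0,0,1),p=(0,0,0)):
    uv=np.atleast_2d(uv).astype(float); r=np.c_[(uv[:,0]-K[0,2])/K[0,0],-(uv[:,1]-K[1,2])/K[1,1],-np.ones(len(uv))]@M[:3,:3].T
    o=M[:3,3]; n=np.array(n); t=((np.array(p)-o)@n)/(r@n); return o+t[:,None]*r
E
python3 - <<'E'
from h import *
f=np.load('w1.npz');im,d,K,M=[f[k] for k in('im','d','K','M')]
C=onplane(np.array([(273,231),(501,196),(511,288),(291,319)])/1.5,K,M,p=(0,0,53))
print(C.round(1),C.mean(0)); P=cloud(d,K,M)
e=(C[0]-C[1])+(C[3]-C[2]); print(np.linalg.norm(e)/2,np.degrees(np.arctan2(e[1],e[0])))
e=(C[0]-C[3])+(C[1]-C[2]); print(np.linalg.norm(e)/2,np.degrees(np.arctan2(e[1],e[0])))
# nearest column face in bed frame
a=np.radians(6.85);bx=np.array([np.cos(a),np.sin(a)]);q=P[(d>0)&(P[...,2]>100)&(P[...,0]>600)&(P[...,1]<-200)]
print('near',np.percentile((q[:,:2]-C.mean(0)[:2])@bx,[0.5,2,10]))
print('bed z',np.median(P[180:190,190:320,2]))
E
```

```text
[[ 564.1 -185.6   53. ]
 [ 585.8 -368.1   53. ]
 [ 510.4 -378.    53. ]
 [ 489.7 -193.8   53. ]] [ 537.50061988 -281.38337367   53.        ]
184.57182849436603 96.59528918057292
75.46373372589983 6.871614636724997
near [90.46195232 90.52171271 94.82229115]
bed z 51.870545531291384
```

Request:
carry_out([
  [-0.0936,-0.29,0.07,0,1],
  [-0.0936,-0.29,0.07,0,1],
  [-0.0936,-0.29,0.07,0,1],
  [-0.0936,-0.29,0.07,0,1],
  [-0.0936,-0.29,0.07,0,1],
  [-0.0936,-0.29,0.07,0,1],
  [-0.0936,-0.29,0.07,0,1],
])

```text
t: 2.28
eef_pos: [461.4, 11.7, 381.0]
tcp_rot: [3.141, -0.001, -0.031]
ft_force: [-0.2, -0.2, -0.5]
opening: 1.001
grip_force: 0.0
```

```bash
python3 - <<'E'
from h import *
im,d,K,M,c=look("wrist"); save('w2',cv2.resize(im,(768,576))); np.savez('w2',im=im,d=d,K=K,M=M)
P=cloud(d,K,M)
m=(d>0)&(abs(P[...,2]-31)<8)&(abs(P[...,1]-9)<50)&(P[...,0]>430)&(P[...,0]<620)
print(rect(m,P),m.sum(),env.state()['eef_pos'])
E
```

```text
(array([523.5,  11. ]), array([ 50.1, 159.5]), 88.17, np.float64(30.0)) 7659 [461.4867527   11.20729711 381.04719122]
```

View pics/w2.png

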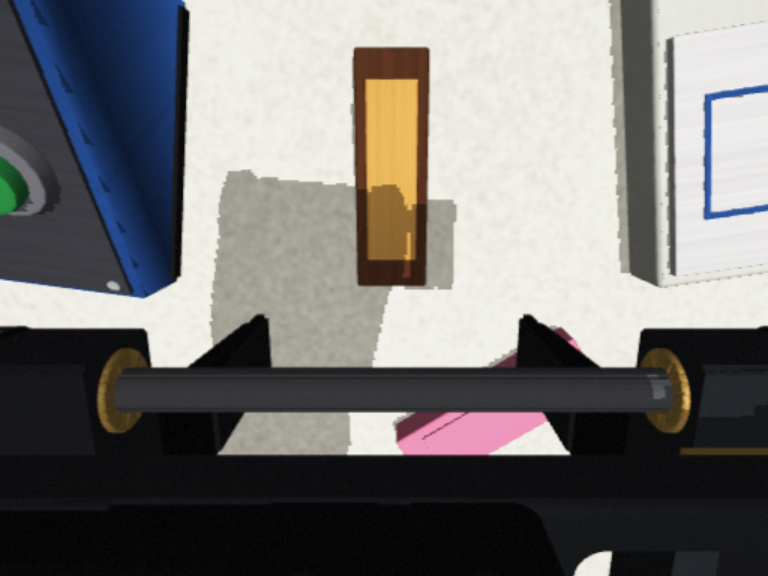

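The picture shows the bar at (391,166) running along the image vertical, its near end at row 285, and nothing in the way of the fingers.

Request:
carry_out([
  [-0.003,-0.0015,0.05,0,1],
  [-0.003,-0.0015,0.1,0,1],
  [-0.003,-0.0015,0.15,0,1],
  [-0.003,-0.0015,0.175,0,1],
  [-0.003,-0.0015,0.185,0,1],
  [-0.003,-0.0015,0.185,0,1],
  [-0.003,-0.0015,0.185,0,0],
  [-0.003,-0.0015,0.185,0,0],
  [-0.003,-0.0015,0.185,0,0],
  [-0.003,-0.0015,0.185,0,0],
  [-0.003,-0.0015,0.185,0,0],
  [-0.003,-0.0015,0.185,0,0],
])

```text
t: 3.82
eef_pos: [458.1, 13.8, 195.8]
tcp_rot: [3.141, -0.0, -0.03]
ft_force: [0.3, -0.4, 2.5]
opening: 0.524
grip_force: 30.0
```

Request:
carry_out([
  [0,0,-0.05,0,0],
  [0,0,-0.1,0,0],
  [0,0,-0.16,0,0],
  [0.0941,0.358,-0.24,-98.5,0],
  [0.0941,0.358,-0.24,-98.5,0],
  [0.0941,0.358,-0.24,-98.5,0],
  [0.0941,0.358,-0.24,-98.5,0],
  [0.0941,0.358,-0.24,-98.5,0],
  [0.0941,0.358,-0.24,-98.5,0],
  [0.0941,0.358,-0.24,-98.5,0],
  [0.0941,0.358,-0.24,-98.5,0],
  [0.0941,0.358,-0.24,-98.5,0],
  [0.0941,0.358,-0.24,-98.5,0],
  [0.0941,0.358,-0.24,-98.5,0],
  [0.0941,0.358,-0.24,-98.5,0],
  [0.0941,0.358,-0.24,-98.5,0],
  [0.0941,0.358,-0.24,-98.5,0],
  [0.0941,0.358,-0.24,-98.5,0],
])

```text
t: 6.08
eef_pos: [541.2, -346.9, 435.8]
tcp_rot: [3.142, 0.0, 1.688]
ft_force: [-0.0, -0.5, -1.5]
opening: 0.524
grip_force: 30.0
```

```bash
python3 - <<'E'
from h import *
im,d,K,M,c=look("wrist"); s=env.state(); print(s['eef_pos'],np.degrees(s['tcp_rot']),s['opening'],s['grip_force'])
P=cloud(d,K,M);save('w3',cv2.resize(im,(768,576)))
hsv=cv2.cvtColor(im,cv2.COLOR_RGB2HSV)
m=(hsv[...,0]>10)&(hsv[...,0]<28)&(hsv[...,1]>110)&(hsv[...,2]>90)&(P[...,2]>200)&(d>0)
print(m.sum(),rect(m,P)); q=P[m]; c=q.mean(0); print(c,np.linalg.svd(q-c)[2][2])
E
```

```text
[ 541.19929844 -346.86593627  435.75918354] [1.79998842e+02 4.45098351e-03 9.67344781e+01] 0.522896470390528 29.998746514320374
18533 (array([ 533.8, -288.3]), array([ 53.7, 105.8]), 7.18, np.float64(270.2))
[ 533.44214782 -284.42184854  271.69884744] [-0.00921817 -0.07952121 -0.99679055]
```

View pics/w3.png

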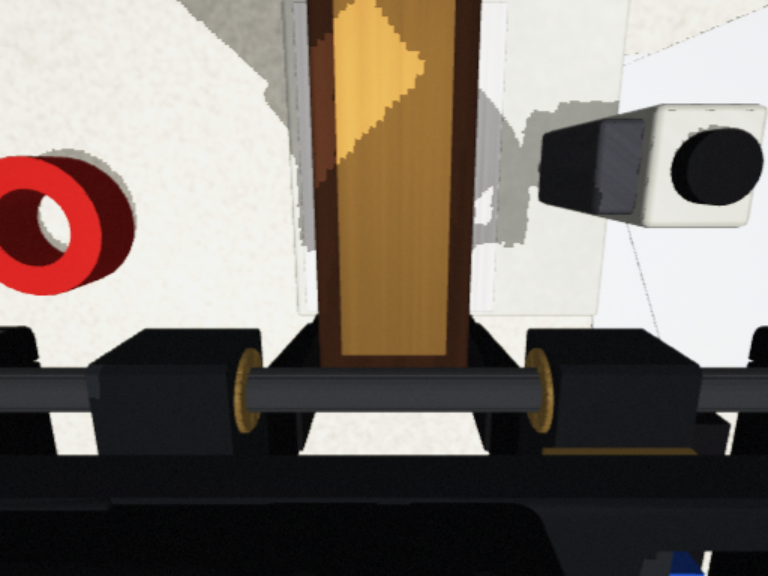

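The bar hangs straight in the grip, its brass plate at (390,180), with the far end sagging slightly (about 4.5°). The column head is to the right at (600,165), clear of it. I'll lower it slowly so the bed levels the bar.

Request:
carry_out([
  [0,0,0.06,0,0],
  [0,0,0.12,0,0],
  [0,0,0.16,0,0],
  [0,0,0.169,0,0],
  [0,0,0.172,0,0],
  [0,0,0.175,0,0],
  [0,0,0.178,0,0],
  [0,0,0.181,0,0],
  [0,0,0.184,0,0],
  [0,0,0.186,0,0],
  [0,0,0.186,0,0],
  [0,0,0.186,0,0],
])

```text
t: 7.62
eef_pos: [541.2, -346.9, 249.9]
tcp_rot: [3.141, 0.0, 1.688]
ft_force: [-0.6, 0.4, 0.2]
opening: 0.524
grip_force: 30.0
```

Request:
carry_out([
  [0,0,0.001,0,0],
  [0,0,0.001,0,0],
  [0,0,0.001,0,0.6],
  [0,0,0.001,0,0.75],
  [0,0,0.001,0,0.75],
  [0,0,-0.02,0,0.75],
  [0,0,-0.06,0,0.75],
  [0,0,-0.12,0,0.75],
  [0,0,-0.17,0,0.75],
  [0,0,-0.2,0,0.75],
  [0,0,-0.2,0,0.75],
])

```text
t: 9.0
eef_pos: [541.1, -346.7, 452.2]
tcp_rot: [3.139, 0.003, 1.689]
ft_force: [0.3, -0.3, -0.2]
opening: 0.748
grip_force: 0.0
```

```bash
python3 - <<'E'
from h import *
for nm in ('wrist','top'):
    im,d,K,M,c=look(nm)
    P=cloud(d,K,M);save('w4',im)
    m=(d>0)&(abs(P[...,2]-84)<7)&(abs(P[...,0]-537)<70)&(abs(P[...,1]+281)<120)
    if m.sum()>50:
        print(nm,m.sum(),rect(m,P)); q=P[m]; c=q.mean(0); print(c,np.linalg.svd(q-c,full_matrices=False)[2][2])
E
```

```text
wrist 6969 (array([ 533.8, -280.9]), array([ 50. , 159.2]), 6.75, np.float64(83.0))
[ 533.26362354 -276.69759826   82.95531245] [-9.18138984e-04  2.52506663e-03  9.99996391e-01]
top 603 (array([ 535. , -280.1]), array([ 50.7, 154.2]), 6.81, np.float64(84.9))
[ 534.07468777 -273.88370308   84.75932071] [ 0.00789063 -0.00802245 -0.99993669]
```

Request:
carry_out([
  [0.658,0.0266,0.02,105.7,0.5],
  [0.658,0.0266,0.02,105.7,0.5],
  [0.658,0.0266,0.02,105.7,0.5],
  [0.658,0.0266,0.02,105.7,0.5],
  [0.658,0.0266,0.02,105.7,0.5],
  [0.658,0.0266,0.02,105.7,0.5],
  [0.658,0.0266,0.02,105.7,0.5],
  [0.658,0.0266,0.02,105.7,0.5],
  [0.658,0.0266,0.02,105.7,0.5],
  [0.658,0.0266,0.02,105.7,0.5],
  [0.658,0.0266,0.02,105.7,0.5],
  [0.658,0.0266,0.02,105.7,0.5],
  [0.658,0.0266,0.02,105.7,0.5],
  [0.658,0.0266,0.02,105.7,0.5],
  [0.658,0.0266,0.02,105.7,0.5],
  [0.658,0.0266,0.02,105.7,0.5],
])

```text
t: 11.1
eef_pos: [490.6, 308.8, 429.9]
tcp_rot: [-3.142, -0.0, -0.157]
ft_force: [0.3, 0.5, 0.7]
opening: 0.502
grip_force: 0.0
```

```bash
python3 - <<'E'
from h import *
im,d,K,M,c=look("wrist"); save('w5',cv2.resize(im,(768,576))); np.savez('w5',im=im,d=d,K=K,M=M); s=env.state();print(s['eef_pos'],np.degrees(s['tcp_rot']))
E
```

```text
[490.56330454 308.96522617 429.86972114] [-1.79999020e+02 -1.42042620e-02 -9.00999078e+00]
```

View pics/w5.png

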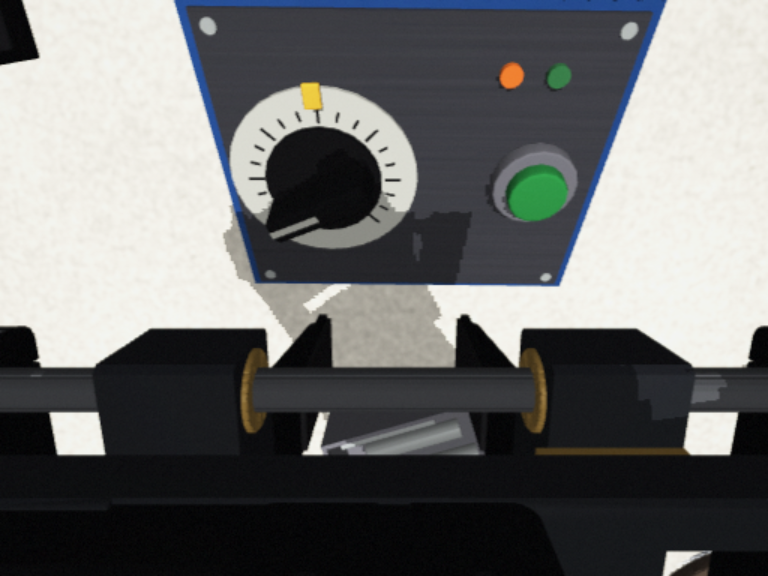

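The panel view shows the ring centred near (323,167), the clip at (312,96) with its inner end at (313,109), and the white pointer from (318,220) to its tip at (271,236). The green button top is at (538,193).

```bash
cat > panel.py <<'E'
from h import *
f=np.load('w5.npz');im,d,K,M=[f[k] for k in('im','d','K','M')]
P=cloud(d,K,M); hsv=cv2.cvtColor(im,cv2.COLOR_RGB2HSV)
b=np.zeros(d.shape,bool); b[20:180,180:265][...]=0; b[50:140,285:325]=1; b[8:50,150:320]=1; b[170:186,190:330]=1
b&=(d>0)
q=P[b]
for i in range(6):
    c=np.median(q,0) if i==0 else q.mean(0); 
    n=np.linalg.svd(q-q.mean(0),full_matrices=False)[2][2];n*=np.sign(n[2]); q=q[abs((q-q.mean(0))@n)<4-.4*i]
c=q.mean(0)
x=np.array([0,0,1.])-n[2]*n; x/=np.linalg.norm(x); y=np.cross(n,x)
E
python3 - <<'E'
from panel import *
print('n',n,np.degrees(np.arccos(n[2])),'yaw',np.degrees(np.arctan2(x[1],x[0])),len(q))
h=(P-c)@n
w=(hsv[...,1]<45)&(hsv[...,2]>110)&(d>0)&(h>2)&(h<11)
w[:,:140]=0;w[:,290:]=0; w[175:]=0
C=onplane(np.argwhere(w)[:,::-1],K,M,n,c+6*n)-c
uv=np.c_[C@x,C@y].astype(np.float32); hull=cv2.convexHull(uv); cc,r=cv2.minEnclosingCircle(hull); e=cv2.fitEllipse(hull);print('ring',cc,r,e,w.sum())
g=(hsv[...,0]>45)&(hsv[...,0]<90)&(hsv[...,1]>120)&(d>0); g[:100]=0
C=onplane(np.argwhere(g)[:,::-1],K,M,n,c+25*n)-c; b=cv2.minEnclosingCircle(np.c_[C@x,C@y].astype(np.float32)); print('btn',b,np.median(h[g]))
o=np.array([e[0][0],e[0][1]])
def inp(uv,hh):
    D=onplane(np.array(uv)/1.5,K,M,n,c+hh*n)-c; D=np.c_[D@x,D@y]-o; return D.round(1),np.hypot(*D.T).round(1),np.degrees(np.arctan2(D[:,1],D[:,0])).round(1)
for hh in(6,10): print('clip',inp([(313,109),(312,96)],hh))
for hh in (30,46): print('ptr',inp([(271,236),(318,220)],hh))
print('depth h at ptr',h[int(226/1.5),int(300/1.5)])
print('dial axis foot',c+o[0]*x+o[1]*y,'btn top',c+b[0][0]*x+b[0][1]*y+25*n,x,y)
E
```

```text
n [-0.52434896  0.09055842  0.84667428] 32.148232599559144 yaw -9.798687640345168 12901
ring (-15.788125038146973, 52.53684616088867) 78.7508316040039 ((-18.723995208740234, 47.139984130859375), (113.59127807617188, 155.3666534423828), 116.96717834472656) 5225
btn ((-655.5985717773438, -71.10752868652344), 644.635009765625) 21.832967088051188
clip (array([[29.1, -4.4],
       [36.4, -4.7]]), array([29.4, 36.7]), array([-8.7, -7.4]))
clip (array([[31. , -5.1],
       [38.2, -5.4]]), array([31.4, 38.6]), array([-9.4, -8.1]))
ptr (array([[-42.4,  26.6],
       [-29.3,  -4. ]]), array([50.1, 29.6]), array([ 147.9, -172.2]))
ptr (array([[-28.8,  21.3],
       [-16.7,  -7.2]]), array([35.8, 18.2]), array([ 143.6, -156.6]))
depth h at ptr 44.040805097066716
dial axis foot [572.98256133 345.58926472 114.12296718] btn top [   8.39066091  323.09983281 -203.59847055] [ 0.83432282 -0.1440929   0.53211151] [1.70186928e-01 9.85411797e-01 1.38777878e-17]
```

```bash
cat >> panel.py <<'E'
h=(P-c)@n
w=(hsv[...,1]<45)&(hsv[...,2]>100)&(d>0)&(h>1)&(h<12)
m=np.zeros_like(w); m[56:167,153:280]=1; w&=m
C=onplane(np.argwhere(w)[:,::-1],K,M,n,c+6*n)-c
hull=cv2.convexHull(np.c_[C@x,C@y].astype(np.float32)); e=cv2.fitEllipse(hull)
g=(hsv[...,0]>45)&(hsv[...,0]<90)&(hsv[...,1]>120)&(d>0); m[:]=0;m[100:155,325:395]=1;g&=m&(h>15)
C=onplane(np.argwhere(g)[:,::-1],K,M,n,c+25*n)-c; bb=cv2.fitEllipse(cv2.convexHull(np.c_[C@x,C@y].astype(np.float32)))
E
python3 - <<'E'
from panel import *
print('ring',e,'btn',bb,np.median(h[g]))
o=np.array(e[0]);b=np.array(bb[0])
def inp(uv,hh):
    D=onplane(np.array(uv)/1.5,K,M,n,c+hh*n)-c; D=np.c_[D@x,D@y]-o; return D.round(1).tolist(),np.hypot(*D.T).round(1),np.degrees(np.arctan2(D[:,1],D[:,0])).round(1)
for hh in(6,10): print('clip',inp([(313,109),(312,96)],hh))
for hh in (12,46): print('ptr',inp([(271,236),(318,220)],hh))
print('dial axis foot',c+o[0]*x+o[1]*y,'btn top',c+b[0]*x+b[1]*y+25*n,b-o)
E
```

```text
ring ((-33.802268981933594, 40.31267547607422), (114.16320037841797, 114.93448638916016), 76.7401123046875) btn ((-30.86172866821289, -86.23047637939453), (33.88241958618164, 38.290626525878906), 115.55872344970703) 21.70312994150177
clip ([[44.2, 2.4], [51.5, 2.1]], array([44.2, 51.5]), array([3.1, 2.4]))
clip ([[46.1, 1.7], [53.3, 1.4]], array([46.1, 53.3]), array([2.1, 1.5]))
ptr ([[-42.6, 39.5], [-28.4, 6.4]], array([58. , 29.1]), array([137.2, 167.4]))
ptr ([[-13.7, 28.1], [-1.6, -0.4]], array([31.3,  1.6]), array([ 116.1, -166.6]))
dial axis foot [559.24049469 341.03422635 106.09964411] btn top [527.0491402  218.17736133 128.83119648] [   2.94054031 -126.54315186]
```

```bash
cat >> panel.py <<'E'
F=c+e[0][0]*x+e[0][1]*y
def tip(u,v,hh): return F+u*x+v*y+hh*n+np.array([0,0,190.])
def rel(p,s=None):
    s=s or env.state(); T=R.from_euler('xyz',s['tcp_rot']).as_matrix(); return (T.T@(p-s['eef_pos'])/1000).round(4).tolist()
def push(f,r=24,gap=0,hh=25):
    f=np.radians(f);u=np.array([np.cos(f),np.sin(f)]);m=np.array([-u[1],u[0]]);s=10*abs(m[0])*.85+12*abs(m[1])
    return tip(*(r*u+(8+s+gap)*m),hh)
E
python3 - <<'E'
from panel import *
print('above',rel(push(-65.5,gap=8)+[0,0,60]))
print('down',rel(push(-65.5,gap=8)))
for f in list(range(-60,-171,-10))+[-172]: print(f,rel(push(f)))
print('retreat',rel(push(-165,gap=6)))
E
```

```text
above [0.0799, -0.0323, 0.0334]
down [0.0799, -0.0323, 0.0934]
-60 [0.0752, -0.0322, 0.0964]
-70 [0.0722, -0.0266, 0.0982]
-80 [0.0681, -0.0219, 0.1007]
-90 [0.0631, -0.0184, 0.1038]
-100 [0.061, -0.0156, 0.1052]
-110 [0.0581, -0.0131, 0.1069]
-120 [0.0545, -0.0111, 0.1092]
-130 [0.0504, -0.0099, 0.1118]
-140 [0.0458, -0.0099, 0.1146]
-150 [0.041, -0.0111, 0.1176]
-160 [0.0364, -0.0137, 0.1206]
-170 [0.0323, -0.0177, 0.1232]
-172 [0.0315, -0.0187, 0.1237]
retreat [0.0355, -0.0097, 0.1211]
```

Request:
carry_out([
  [0.08,-0.0323,0.0334,0,0],
  [0.08,-0.0323,0.0334,0,0],
  [0.08,-0.0323,0.0334,0,0],
  [0.08,-0.0323,0.0334,0,0],
  [0.08,-0.0323,0.07,0,0],
  [0.08,-0.0323,0.0934,0,0],
  [0.08,-0.0323,0.0934,0,0],
])

```text
t: 12.02
eef_pos: [573.6, 329.0, 335.9]
tcp_rot: [3.14, 0.002, -0.156]
ft_force: [-0.4, 0.6, 0.8]
opening: 0.004
grip_force: 0.0
```

Request:
carry_out([
  [-0.0048,0.0001,0.003,0,0],
  [-0.0078,0.0057,0.0048,0,0],
  [-0.0119,0.0104,0.0073,0,0],
  [-0.0169,0.0139,0.0104,0,0],
  [-0.019,0.0167,0.0118,0,0],
  [-0.0219,0.0192,0.0135,0,0],
  [-0.0255,0.0212,0.0158,0,0],
  [-0.0296,0.0224,0.0184,0,0],
  [-0.0342,0.0224,0.0212,0,0],
  [-0.039,0.0212,0.0242,0,0],
  [-0.0436,0.0186,0.0272,0,0],
  [-0.047,0.0154,0.0292,0,0],
  [-0.047,0.0154,0.0292,0,0],
])

```text
t: 13.65
eef_pos: [525.3, 321.6, 306.8]
tcp_rot: [3.141, 0.001, -0.156]
ft_force: [-0.8, -0.5, 0.1]
opening: 0.005
grip_force: 0.1
```

Request:
carry_out([
  [0,0.005,-0.02,0,0],
  [0,0.01,-0.06,0,0],
  [-0.033,0.018,-0.123,0,0.4],
  [-0.033,0.018,-0.123,0,0.4],
  [-0.033,0.018,-0.123,0,0.4],
  [-0.033,0.018,-0.123,0,0.4],
])

```text
t: 14.4
eef_pos: [490.5, 308.5, 429.1]
tcp_rot: [3.141, 0.001, -0.157]
ft_force: [-0.5, -0.7, 0.1]
opening: 0.361
grip_force: 0.0
```

```bash
python3 - <<'E'
from h import *
im,d,K,M,c=look("wrist"); save('w6',cv2.resize(im[30:200,130:300],(800,800))[:600]); np.savez('w6',im=im,d=d,K=K,M=M); s=env.state();print(s['eef_pos'],np.degrees(s['tcp_rot']))
E
```

```text
[490.56520307 308.49881298 428.86974129] [ 1.79928669e+02  9.53889716e-02 -8.97139506e+00]
```

View pics/w6.png

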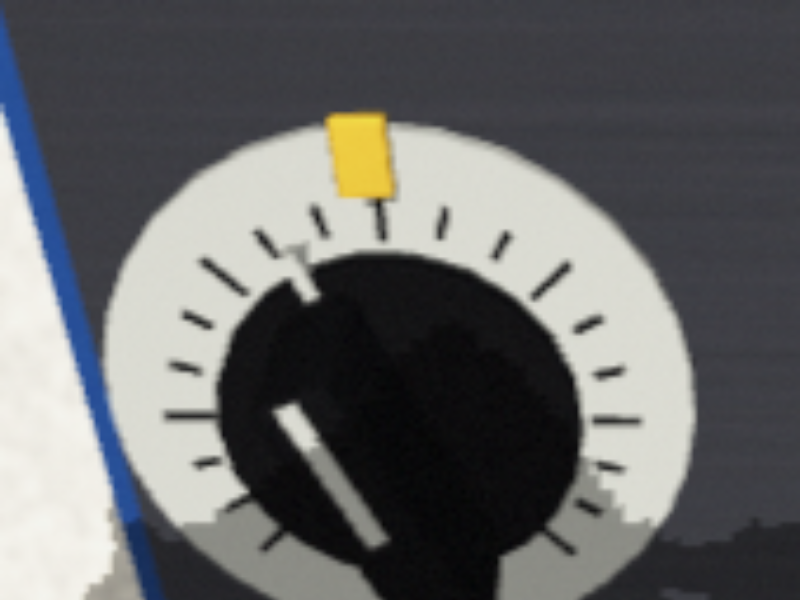

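The crop shows the dial now pointing up-left: its white tip is at (300,250) on the disc rim and the top line runs (380,545) to (288,408). The clip's inner end is at (366,198), so about 20° is left.

```bash
python3 - <<'E'
from panel import *
z=np.load('w6.npz')
def inp(uv,hh):
    uv=np.array(uv)*170/800+[130,30]
    D=onplane(uv,z['K'],z['M'],n,F+hh*n)-F; D=np.c_[D@x,D@y]; return D.round(1).tolist(),np.hypot(*D.T).round(1),np.degrees(np.arctan2(D[:,1],D[:,0])).round(1)
for hh in(6,8,10): print('clip',hh,inp([(366,198),(357,114)],hh))
for hh in (6,8,10,12): print('tip',hh,inp([(300,248),(312,298)],hh))
print('top',inp([(380,545),(288,408)],46))
print('ticks',inp([(380,220),(190,414),(617,420)],6))
print('squeeze',[(f,rel(F+hh*n+np.array([0,0,171.]))) for f,hh in ((2,34),)], 'yaw',np.degrees(np.arctan2(x[1],x[0])))
E
```

```text
clip 6 ([[43.9, 2.4], [58.6, 2.3]], array([44. , 58.6]), array([3.1, 2.2]))
clip 8 ([[44.8, 2.1], [59.4, 1.9]], array([44.9, 59.4]), array([2.6, 1.9]))
clip 10 ([[45.8, 1.7], [60.2, 1.6]], array([45.8, 60.3]), array([2.1, 1.5]))
tip 6 ([[34.3, 15.3], [24.5, 14.5]], array([37.6, 28.5]), array([24. , 30.6]))
tip 8 ([[35.4, 14.9], [25.6, 14.1]], array([38.4, 29.2]), array([22.8, 28.7]))
tip 10 ([[36.4, 14.4], [26.7, 13.6]], array([39.2, 30. ]), array([21.6, 27. ]))
tip 12 ([[37.4, 13.9], [27.9, 13.1]], array([40. , 30.8]), array([20.4, 25.3]))
top ([[-1.3, -0.1], [26.9, 12.1]], array([ 1.3, 29.5]), array([-174.5,   24.2]))
ticks ([[39.9, 0.4], [-0.9, 42.0], [-0.9, -42.1]], array([39.9, 42. , 42.1]), array([  0.5,  91.2, -91.2]))
squeeze [(2, [0.0449, -0.0433, 0.1229])] yaw -9.798687640345168
```

Request:
carry_out([
  [0.043,-0.0434,0.05,-1.5,0.65],
  [0.043,-0.0434,0.05,-1.5,0.65],
  [0.043,-0.0434,0.05,-1.5,0.65],
  [0.043,-0.0434,0.09,-1.5,0.65],
  [0.043,-0.0434,0.1195,-1.5,0.65],
  [0.043,-0.0434,0.1195,-1.5,0.65],
  [0.043,-0.0434,0.1195,-1.5,0.4],
  [0.043,-0.0434,0.1195,-1.5,0.3],
  [0.043,-0.0434,0.1195,-1.5,0.2],
  [0.043,-0.0434,0.1195,-1.5,0.15],
  [0.043,-0.0434,0.1195,-1.5,0.15],
  [0.043,-0.0434,0.1195,-1.5,0.15],
])

```text
t: 15.95
eef_pos: [539.4, 344.8, 310.8]
tcp_rot: [-3.141, -0.0, -0.13]
ft_force: [0.6, 1.4, 2.9]
opening: 0.167
grip_force: 29.9
```

Request:
carry_out([
  [0,0,0,0,0.3],
  [0,0,0,0,0.4],
  [0,0,-0.04,0,0.4],
  [-0.02,0.02,-0.09,0,0.4],
  [-0.043,0.0434,-0.12,1.5,0.4],
  [-0.043,0.0434,-0.12,1.5,0.4],
  [-0.043,0.0434,-0.12,1.5,0.4],
])

```text
t: 16.82
eef_pos: [491.5, 307.4, 429.9]
tcp_rot: [3.141, 0.0, -0.156]
ft_force: [0.1, -0.7, 0.7]
opening: 0.4
grip_force: 0.0
```

```bash
python3 - <<'E'
from h import *
im,d,K,M,c=look("wrist"); save('w7',cv2.resize(im[30:200,130:300],(800,800))[:600]); np.savez('w7',im=im,d=d,K=K,M=M); s=env.state();print(s['eef_pos'],np.degrees(s['tcp_rot']))
E
```

```text
[491.64403636 307.59031305 429.41641275] [ 1.79950320e+02  6.33215327e-02 -8.94212380e+00]
```

View pics/w7.png

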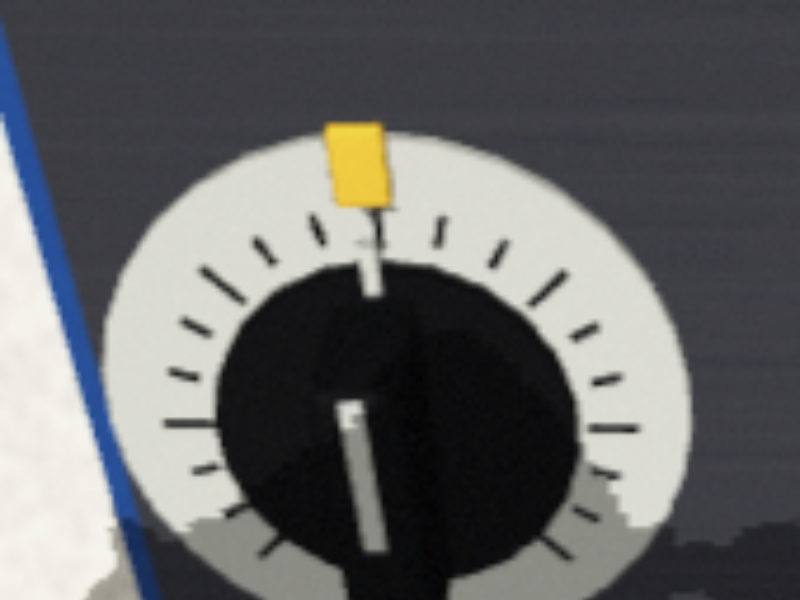

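The pointer now stands in line with the clip: its tip at (367,240), the clip's inner end at (364,207).

```bash
python3 - <<'E'
from panel import *
z=np.load('w7.npz')
def inp(uv,hh):
    uv=np.array(uv)*170/800+[130,30]
    D=onplane(uv,z['K'],z['M'],n,F+hh*n)-F; D=np.c_[D@x,D@y]; return D.round(1).tolist(),np.degrees(np.arctan2(D[:,1],D[:,0])).round(1)
print('clip',inp([(364,207),(355,124)],10)); print('tip',inp([(367,240),(373,295)],12)); print('top',inp([(374,550),(350,402)],46))
b=np.array(bb[0])-e[0]; b[1]-=1.5
for hh in(60,32,28,24,20,18): print(hh,rel(tip(b[0]-8.5,b[1],hh+5.3)))
E
```

```text
clip ([[45.9, 1.6], [60.3, 1.5]], array([2. , 1.4]))
tip ([[40.8, 1.4], [30.3, 1.5]], array([1.9, 2.7]))
top ([[-0.8, 0.4], [29.9, 1.1]], array([152.1,   2. ]))
60 [0.0203, 0.0838, 0.081]
32 [0.0352, 0.084, 0.1047]
28 [0.0374, 0.0841, 0.1081]
24 [0.0395, 0.0841, 0.1115]
20 [0.0416, 0.0841, 0.1149]
18 [0.0427, 0.0841, 0.1166]
```

Dial and clip agree at about 2°. Next I'll press the button, in small steps along the panel normal.

Request:
carry_out([
  [0.02,0.084,0.05,0,0],
  [0.02,0.084,0.05,0,0],
  [0.02,0.084,0.081,0,0],
  [0.0352,0.084,0.1047,0,0],
  [0.0352,0.084,0.1047,0,0],
  [0.0374,0.084,0.1081,0,0],
  [0.0395,0.084,0.1115,0,0],
  [0.0395,0.084,0.1115,0,0],
])

```text
t: 17.88
eef_pos: [517.0, 218.3, 319.4]
tcp_rot: [-3.141, -0.0, -0.156]
ft_force: [0.3, 0.0, -0.4]
opening: 0.004
grip_force: 0.0
```

Request:
carry_out([
  [0.0005,0,0.0008,0,0],
  [0.001,0,0.0017,0,0],
  [0.0016,0,0.0026,0,0],
  [0.0021,0,0.0034,0,0],
  [0.0021,0,0.0034,0,0],
])

```text
t: 18.5
eef_pos: [519.2, 217.8, 315.8]
tcp_rot: [-3.142, -0.0, -0.156]
ft_force: [-0.2, -0.0, 3.0]
opening: 0.003
grip_force: 1.3
```

Request:
carry_out([
  [0.0005,0,0.0008,0,0],
  [0.001,0,0.0017,0,0],
  [0.0016,0,0.0026,0,0],
  [0.0016,0,0.0026,0,0],
])

```text
t: 19.0
eef_pos: [520.8, 217.6, 313.1]
tcp_rot: [-3.142, -0.0, -0.156]
ft_force: [-0.9, 0.8, 4.0]
opening: 0.007
grip_force: 2.2
```

Request:
carry_out([
  [0.0005,0,0.0008,0,0],
  [0.001,0,0.0017,0,0],
  [0.0013,0,0.0021,0,0],
  [0.0013,0,0.0021,0,0],
  [0.0013,0,0.0021,0,0],
])

```text
t: 19.62
eef_pos: [521.7, 217.5, 311.8]
tcp_rot: [-3.141, 0.0, -0.156]
ft_force: [-5.9, 0.3, 15.1]
opening: 0.003
grip_force: 7.8
```

Request:
carry_out([
  [-0.005,0,-0.008,0,0],
  [-0.02,0,-0.03,0,0],
  [-0.04,0,-0.07,0,0],
  [-0.045,-0.083,-0.118,0,0],
  [-0.045,-0.083,-0.118,0,0],
  [-0.045,-0.083,-0.118,0,0],
  [-0.045,-0.083,-0.118,0,0],
])

```text
t: 20.5
eef_pos: [490.3, 305.9, 428.1]
tcp_rot: [3.14, 0.001, -0.156]
ft_force: [-0.5, -0.1, 0.5]
opening: 0.0
grip_force: 0.0
```

```bash
python3 - <<'E'
from panel import *
im,d,K,M,_=look("wrist"); z=np.load('w7.npz')
save('w8',np.hstack([cv2.resize(im[30:200,130:300],(400,400)),cv2.resize(z['im'][30:200,130:300],(400,400))]))
P=cloud(d,K,M);hsv=cv2.cvtColor(im,cv2.COLOR_RGB2HSV);h=(P-F)@n
g=(hsv[...,0]>45)&(hsv[...,0]<90)&(hsv[...,1]>120)&(d>0)&(h>12);print('btn h',np.median(h[g]),g.sum())
im,d,K,M,_=look('top');P=cloud(d,K,M)
m=(d>0)&(abs(P[...,2]-84)<7)&(abs(P[...,0]-537)<70)&(abs(P[...,1]+281)<120);print('bar',m.sum(),rect(m,P))
s=env.state();print(s['eef_pos'],s['ft_force'],s['t'])
E
```

```text
btn h 21.818914619223726 1347
bar 665 (array([ 535.3, -283.3]), array([ 50.3, 160.5]), 6.78, np.float64(84.5))
[490.54358109 305.55096471 428.15273489] [ 0.0701708  -0.25848621  0.32057969] 20.6
```

View pics/w8.png

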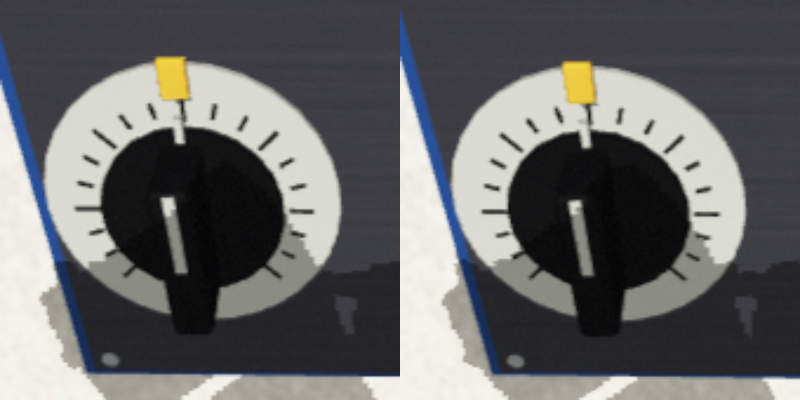

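The dial still points at the clip (tip at (180,118), clip at (172,80)), the same as before the press. The button is out again and the bar is in place, so I'm handing in.

```bash
python3 -c "
from cell import env
print(env.job_done())"
```

```text
the job is handed in; nothing more can be done
None
```

I handed the job in at about 20.6 s with no verdict shown: the bar lies brass up about 4 mm off the outline's centre, the dial reads within about 1° of the clip, and the button was pressed until it bottomed out (about 15 N) and sprang back.

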